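# Clamp the ingot mould with the guarded knob

## Task

Set the small steel ingot mould upright on the bed of the clamp fixture, lengthwise between the moving jaw and the stop. Then reach down into the guard box and turn the knob clockwise until the jaw has pushed the mould flush against the stop and grips it firmly, with about 18 N, without overtightening (35 N marks the mould), and let go. Do not knock the guard hard, and leave the other things on the bench alone.

Things in the scene. Friction and masses are not known exactly. Their poses are not given: they have to be found in the camera images.
- mould_center (a point): Centre (half-way up) of the loose ingot mould: an open-topped dark steel trough, 45 mm wide (own x), 90 mm long (own y), 35 mm high (own z, up), walls 8 mm, 0.4 to 0.8 kg. It starts upright on the bench beside the fixture, on its +y side.
- fixture: Clamp fixture fixed to the bench, base plate 160 (own x) x 340 (own y) x 12 mm, origin under its centre, z up. From +y to -y: stop block, bay for the mould, moving jaw, drive housing (top 45 mm above the bench, its front at y = -35 mm) with knob and guard box on top, their axis at x = 0, y = -97.5 mm.
- bay (a point): Point on the top of the bed, 12 mm above the bench, below the mould's centre when the mould is flush against the stop. Axes as the fixture: y is the clamping direction, towards the stop, whose rigid face is 45 mm away (90 mm wide, 48 mm above the bench). The mould's length lies along y, its centre near x = 0 (within 10 mm). Both sides (x) of the bay are open.
- ram: Moving jaw, slides along the bay's y. Steel ram 28 mm wide; origin at its front end, 28 mm above the bench. On a set screw it carries a pad 40 mm wide, 28 mm high, whose steel face (on a rubber spring, 9 N per mm) is 26 to 36 mm ahead (+y) of the origin: this set differs each time, is not measured and does not change. At the start 8 to 22 mm of play are left for the mould.
- knob (a joint): Knob angle, rad, grows clockwise seen from above, 0 to 3.5, starts at 0 to 0.4. A rad drives the jaw 8 mm to the stop. While turning it drags with about 0.24 N m all the way, and it stays where left; each N on the mould adds 0.008 N m (18 N: 0.14 more than when turning free). Sliding the mould on the bed takes up to 6 N; once it meets the stop the force climbs by about 70 N per rad.
- knob_grip (a point): On the knob's vertical axis, at the height to grip. The black finger bar is 40 mm long (own x, turns with the knob), 12 mm thick (own y), and reaches from 12 mm below to 10 mm above this point; below it is a 48 mm round flange. To be held across its thickness, from above, inside the guard box.
- guard: Square sheet steel guard box round the knob, open at the top, sides along the fixture's x and y. Origin on the knob's axis, at the box's foot on the housing. Walls 55 mm high, 76 mm apart inside; a lip at the rim leaves a 66 mm square opening, so the fingers must go in nearly closed. The rim is 27 mm above the knob bar's top.
- firebrick: Bystander: loose pale half firebrick 115 x 115 x 64 mm, origin under its centre.
- crucible: Bystander: loose round terracotta crucible, 72 mm across, 75 mm high, origin under its centre.
- hammer: Bystander: hammer lying flat, about 300 mm long, handle towards the robot; origin near its middle.
Not all that is in view belongs to the job. Of the things shaped like the part that bears mould_center, the dark steel one is meant.

How it is judged:
On the way, in this order (a step that is already met when the one before it is completed fails the run):
1. the mould stands on the bed between jaw and stop, let go, the jaw not yet tight (x of mould_center in the frame of bay between -0.015 and 0.015 m and z of mould_center in the frame of bay between 0.015 and 0.02 m and y of mould_center in the frame of bay between -0.02 and 0.003 m and angle between mould_center's own z axis and vertical below 0.06 rad and contact force between the fingers and mould below 0.2 N and contact force between ram and mould below 8 N), for 0.2 s.
2. with the hand off the mould, the knob has tightened the jaw on it (contact force between ram and mould above 12 N and contact force between the fingers and mould below 0.2 N), for 0.2 s.
At the end, for the whole second after the job is handed in: The mould stands upright on the bed (within 15 mm of the bay's middle line, within 0.05 rad of its direction), flush against the stop (within 1.5 mm), at rest, and the jaw presses on it with 12 to 26 N, with the robot off (contact force between ram and mould between 12 and 26 N and x of mould_center in the frame of bay between -0.015 and 0.015 m and y of mould_center in the frame of bay between -0.0015 and 0.002 m and z of mould_center in the frame of bay between 0.015 and 0.02 m and angle between the y axis of mould_center and the y axis of bay, either way round below 0.05 rad and angle between mould_center's own z axis and vertical below 0.06 rad and linear speed of mould below 0.01 m/s); the robot touches nothing.
It fails at once if the jaw presses on the mould with more than 35 N (contact force between ram and mould above 35 N).
It fails at once if the robot presses on the guard box with more than 20 N (contact force between anything else and guard above 20 N).
It fails at once if the firebrick, crucible or hammer is moved more than 30 mm (distance of any of firebrick, crucible, hammer from where it was at the start of the episode above 0.03 m).
It also fails if it takes over 72 s, if anything falls off the work surface, if the arm or the gripper's body presses on something with over 40 N, if the wrist force passes 120 N, or if a joint passes its speed limit or range.

## Robot

A 6-joint arm with a two-finger parallel gripper is mounted at the origin on the work surface. World frame = base frame: x ahead of the robot, y to its left, z up, the work surface at z = 0. Lengths are in m, angles in rad, forces in N, time in s.
With the tool pointing down it reaches from about 0.35 to 0.85 m from the base axis. Payload 8.1 kg.
Tool frame: the origin (TCP) lies midway between the tips of the shut fingers; the grasp point (between the pads) lies 19 mm behind it (robot.tcp_to_grasp is the distance from the TCP to the grasp point, in m); x points along the fingers, y is the direction in which the jaws open and shut, and the axes are right-handed (so a half turn about x gives the same grasp; the last joint's range is limited). The gripper opens to 93 mm and grips with 3 to 60 N. Pads are 15 mm wide; open, the fingers measure 128 mm over their backs; the gripper's body (75 mm by 188 mm) begins 65 mm behind the grasp point.
Start: joints at [1.033, 0.13, 1.488, -0, 1.523, -0.085], TCP at [0.262, 0.54, 0.219] pointing down, gripper open.
Joint ranges: [-2.96, 2.96], [-0.89, 2.26], [0.02, 2.5], [-1.34, 4.48], [0, 2.73], [-2.66, 2.66]. Speed limits (rad/s): [2.39, 2.39, 2.79, 3.14, 3.14, 3.14].

## Interface

Orientations are given as a rotation vector (axis times angle).
In Python, from plant import robot gives the robot as it stands.
- The arm moves only by the tool play_rows, never from a script. Its argument "plan" is a list of rows, each an object with "slide": the shift along the world's x, y, z as a fraction of full scale, a list of three; "roll": the turn about the world's z as a fraction of full scale; "fingers": the gripper command: -1 is shut, 1 is fully open, values between are in proportion. A call has 1 to 20 rows; each row shifts and turns the commanded pose from where the row before left it; what a row does not reach is not made up. Full scale, the value 1, is 30 mm for a shift and 8 degrees for a turn. A row lasts 1/8 s, in which the tool goes at most 62.5 mm and 10.7 degrees, less where a joint would pass 70% of its speed; a pose out of reach is approached as far as the arm can. A call with a number of a shift or a turn outside -1 to 1 is refused whole. A call with a gripper value outside its range is refused whole. The fingers move at their own pace and stop on an object; "squeeze" is the grip in N (left out, the last holds). Time passes only in rows, so rows that do not move let the fingers close. It gives the time, the measured TCP pose, the force and the opening at its end, in the units of the state.
- robot.read_state(): the state, without advancing time (a new reading comes with each control period).
- robot.read_camera(name): name is "side" or "top"; returns the picture (400x640x3 uint8, red, green, blue); there is no depth.
- robot.get_calibration(name): a dict with "fx", "fy", "cx", "cy" (pixels), "distortion" ([k1, k2, p1, p2, k3] as OpenCV has them; the pictures are not rectified), "R" (3x3) and "t" (3): a world point X has camera coordinates R X + t. Camera axes: x right, y down, z forward; pixel columns grow to the right and rows downward; lengths in m; the calibration is good to about 2 mm. A picture is of the moment at which its call begins. get_calibration takes no time and is no camera call.
- robot.close_job(): hands the job in, once; it reports no verdict.
Trained networks look in the newest picture that a camera, given by its name, has taken for a name from the list of things; names that differ only in an ending like _2 or _b are one class to them, and where a whole thing is asked for, a point or a joint stands for the part that bears it (a point fixed in the world has none). Each returns a list of dicts, best first, with "p" (0 to 1); they miss things now and then, are a little off and sometimes report something else, mostly with a low value. They report only what shows in the picture. A call takes as long as a camera call. They do not tell look-alikes from the thing itself.
- robot.boxes_of(camera, target): "extent" ([centre column, centre row, width, height] in pixels, round what is visible of it).
- robot.regions_of(camera, target): "region" (400x640 bool, what is visible of it) and "extent" ([centre column, centre row, width, height] in pixels, round what is visible of it).
- robot.mark_of(camera, target): "point" ([column, row] in pixels: a listed point, or the origin of a listed thing).
The state is a dict: "t": time; "q": joint angles; "dq": joint speeds; "joint_torque": joint torques, N m; "tool_pos": TCP position; "orientation": TCP orientation; "force": force on the tool from outside, world axes, zero at the start; "wrist_torque": the same for the moment, N m; "opening": finger opening in m.
Only numpy, scipy, OpenCV 4.12 (cv2) and the standard library are available. Lean on these libraries where they do the work, as an engineer would, in place of code of your own. Each camera call takes 0.05 s, during which the arm holds its last target.

## Working session

There is one attempt and no reset: what is moved stays moved. The work goes in short steps, Python scripts to look and compute and a tool call to move; the robot and the scene stay as the last step left them, time stands still between calls to the robot, and variables do not carry over. Pictures are saved under pics/ and viewed, and the job is handed in when it is done.

Besides the shell and the picture viewer there is one more tool, called after ">>>" by a JSON object that holds its "op" and its "data". play_rows: Moves the arm, as the interface text tells. Its arguments: {"type":"object","properties":{"plan":{"type":"array","items":{"type":"object","properties":{"slide":{"type":"array","items":{"type":"number","minimum":-1,"maximum":1}},"roll":{"type":"number","minimum":-1,"maximum":1},"fingers":{"type":"number"}}}},"squeeze":{"type":"number"}},"required":["plan"]}

```bash
ls; mkdir -p pics; cat > h.py <<'E'
import numpy as np, cv2
from plant import robot
def cal(n):
    c=robot.get_calibration(n);K=np.array([[c['fx'],0,c['cx']],[0,c['fy'],c['cy']],[0,0,1.]])
    return K,np.array(c['distortion'],float),np.array(c['R'],float),np.array(c['t'],float)
def proj(n,X):
    K,d,R,t=cal(n);return cv2.projectPoints(np.atleast_2d(np.array(X,float)),cv2.Rodrigues(R)[0],t,K,d)[0][:,0]
def ray(n,uv):
    K,d,R,t=cal(n);p=cv2.undistortPoints(np.array(uv,float).reshape(-1,1,2),K,d)[:,0]
    D=(R.T@np.c_[p,np.ones(len(p))].T).T;return -R.T@t,D
def onz(n,uv,z):
    o,D=ray(n,uv);return o+D*((z-o[2])/D[:,2])[:,None]
def snap(n,f):
    im=robot.read_camera(n);cv2.imwrite('pics/'+f,im[:,:,::-1]);return im
E
python3 - <<'E'
from h import *
for n in('top','side'):
    snap(n,n+'0.png'); K,d,R,t=cal(n); print(n,K[0,0],(-R.T@t).round(3),R[2].round(2))
    for o in ['mould_center','bay','fixture','ram','knob_grip','guard','firebrick','crucible','hammer']:
        try: print(o,[(np.round(m['point'],1).tolist(),round(m['p'],2)) for m in robot.mark_of(n,o)][:4])
        except Exception as e: print(o,e)
print(robot.read_state())
E
```

```text
pics
top 499.5562706453792 [0.367 0.153 1.093] [ 0.19 -0.01 -0.98]
mould_center [([270.8, 217.3], 0.95), ([284.8, 277.2], 0.94), ([207.4, 291.5], 0.57)]
bay [([358.5, 227.3], 0.65)]
fixture [([403.0, 224.1], 0.78)]
ram [([400.4, 217.7], 0.7)]
knob_grip [([453.7, 210.0], 0.58)]
guard [([454.7, 207.4], 0.57)]
firebrick [([334.0, 108.4], 0.67)]
crucible [([251.3, 138.7], 0.82), ([184.5, 193.9], 0.29)]
hammer [([186.2, 194.5], 0.87)]
side 500.5836313839496 [ 0.422 -0.739  0.987] [ 0.12  0.68 -0.72]
mould_center [([245.8, 197.9], 0.78), ([289.8, 182.7], 0.69)]
bay [([298.2, 240.1], 0.85)]
fixture [([304.7, 267.4], 0.91)]
ram [([309.1, 261.4], 0.81)]
knob_grip [([324.5, 287.7], 0.62)]
guard [([324.3, 294.9], 0.82)]
firebrick [([392.7, 209.9], 0.93)]
crucible [([356.5, 168.8], 0.95)]
hammer [([296.9, 139.1], 0.81), ([307.1, 263.3], 0.21)]
{'t': 1.0, 'q': array([ 1.03261275e+00,  1.30366421e-01,  1.48817305e+00,  3.19478373e-06,
        1.52298949e+00, -8.54106322e-02]), 'dq': array([-1.30824153e-03,  1.34358020e-03, -1.71304321e-03,  1.55258902e-03,
        6.29580326e-05, -1.70922076e-04]), 'joint_torque': array([-4.40099138e-04, -5.59787214e+01, -4.92061543e+01,  7.66803604e-02,
        2.23289203e-02, -9.45157535e-05]), 'tool_pos': array([0.26247345, 0.53957086, 0.21867011]), 'orientation': array([ 0.35510438,  1.54146189, -0.35500694]), 'force': array([-0.48936722, -0.17560216, -0.15850487]), 'wrist_torque': array([-0.02720121,  0.00332151,  0.01242446]), 'opening': 0.09280386789727783}
```

View pics/top0.png

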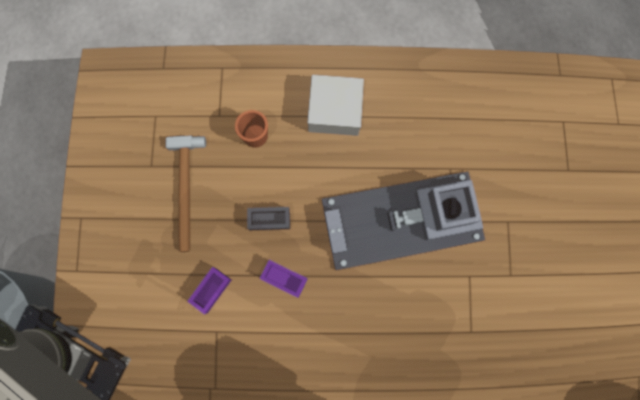

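View pics/side0.png

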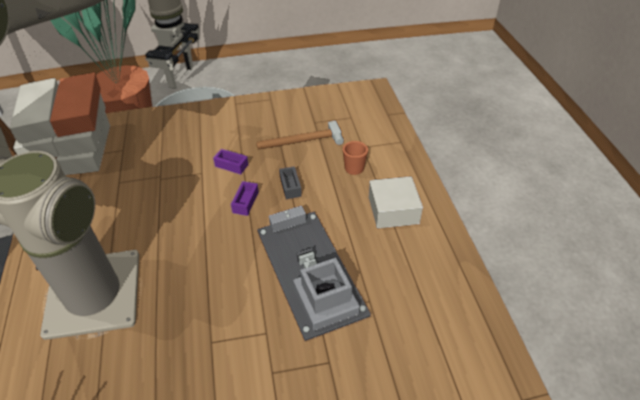

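The top view shows the dark mould at (269,217), between the stop end of the fixture (335,230) and the hammer (185,200). The purple look-alikes are at (209,290) and (284,278), and the guard and knob at (453,208). Next I'll zoom in to measure.

```bash
python3 - <<'E'
from h import *
im=cv2.imread('pics/top0.png')
cv2.imwrite('pics/z1.png',cv2.resize(im[165:275,315:495],None,fx=4.4,fy=4.4,interpolation=cv2.INTER_CUBIC))
a=cv2.resize(im[195:240,235:305],None,fx=8,fy=8,interpolation=cv2.INTER_CUBIC)
cv2.imwrite('pics/z2.png',a)
im=cv2.imread('pics/side0.png')
cv2.imwrite('pics/z3.png',cv2.resize(im[155:340,235:385],None,fx=3.2,fy=3.2,interpolation=cv2.INTER_CUBIC))
E
```

```text
(no output)
```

View pics/z1.png

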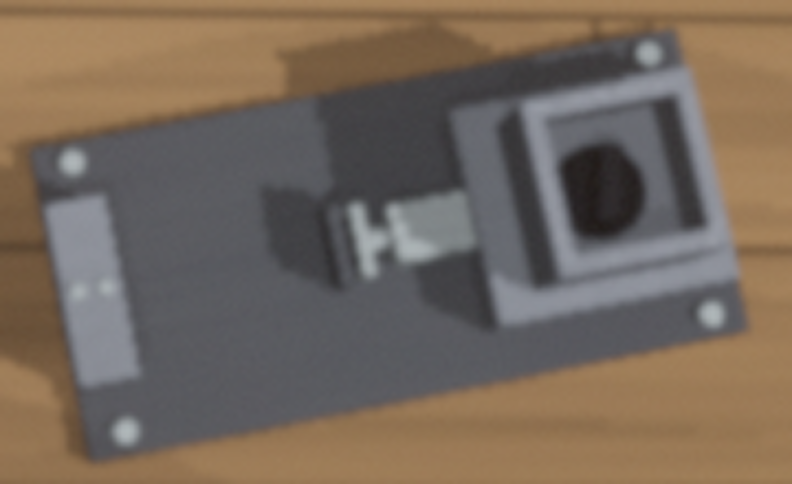

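View pics/z2.png

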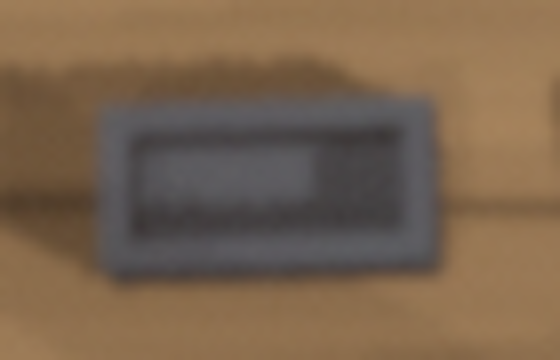

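View pics/z3.png

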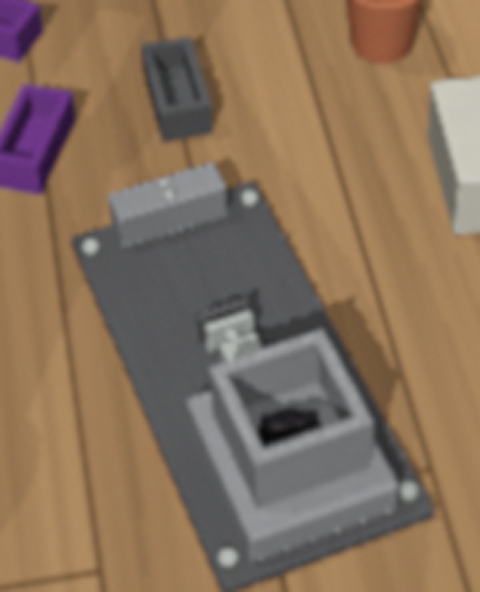

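```bash
cat >> h.py <<'E'
from scipy.optimize import least_squares
def rect(P,w,l):  # P order: (+x,+y),(+x,-y),(-x,-y),(-x,+y)
    L=np.array([[w,l],[w,-l],[-w,-l],[-w,l]])/2
    def f(p):
        c,s=np.cos(p[2]),np.sin(p[2]);return ((L@np.array([[c,s],[-s,c]])+p[:2])-P).ravel()
    r=least_squares(f,[*P.mean(0),0]);return r.x,r.fun.reshape(-1,2)
def uz(p,s,o): return (np.array(p,float)+.5)/s-.5+np.array(o)
def fr(p,q): # local->world
    c,s=np.cos(p[2]),np.sin(p[2]);return np.array([p[0]+c*q[0]-s*q[1],p[1]+s*q[0]+c*q[1]])
E
python3 - <<'E'
from h import *
A=onz('top',uz([(30,148),(678,30),(748,328),(95,460)],4.4,(315,165)),.012)[:,:2]
F,r=rect(A,.16,.34);print('fix top',F.round(4),r.round(4).tolist())
# side: order (+x,+y),(+x,-y),(-x,-y),(-x,+y)
B=onz('side',uz([(257,183),(433,515),(225,588),(73,240)],3.2,(235,155)),.012)[:,:2]
F2,r=rect(B,.16,.34);print('fix side',F2.round(4),r.round(4).tolist())
M=onz('top',uz([(98,103),(434,95),(440,268),(106,272)],8,(235,195)),.035)[:,:2]
m,r=rect(M,.045,.09);print('mould top',m.round(4),r.round(4).tolist())
M=onz('side',uz([(190,38),(212,125),(160,138),(142,45)],3.2,(235,155)),.035)[:,:2]
m,r=rect(M,.045,.09);print('mould side',m.round(4),r.round(4).tolist())
# guard rim (100mm) outer size unknown: top opening corners in z1
G=onz('top',uz([(545,115),(675,93),(708,230),(580,252)],4.4,(315,165)),.1)[:,:2];print('guard rim centre',G.mean(0).round(4),G.round(3).tolist())
print('knob',fr(F,(0,-.0975)),fr(F2,(0,-.0975)))
for n in('top','side'):
  print(onz(n,[robot.mark_of(n,'bay')[0]['point']],.012), onz(n,[robot.mark_of(n,'ram')[0]['point']],.028),onz(n,[robot.mark_of(n,'knob_grip')[0]['point']],.063))
# regions
for n in('top','side'):
  for x in robot.regions_of(n,'mould_center')[:4]: print(n,x['p'],x['extent'])
E
```

```text
fix top [ 0.5243 -0.0389  0.194 ] [[0.0007, 0.0003], [0.002, -0.0002], [-0.0013, -0.0023], [-0.0014, 0.0022]]
fix side [ 0.5263 -0.0413  0.1894] [[0.0003, 0.002], [0.0032, -0.0005], [-0.0027, -0.0042], [-0.0009, 0.0028]]
mould top [0.5219 0.2569 0.0352] [[-0.0007, -0.001], [-0.0005, -0.0005], [0.0012, 0.0004], [0.0, 0.0011]]
mould side [0.5221 0.2432 0.0116] [[0.0006, -0.0113], [0.0007, 0.0086], [0.0004, 0.0142], [-0.0017, -0.0115]]
guard rim centre [ 0.5435 -0.1342] [[0.57, -0.096], [0.581, -0.159], [0.516, -0.172], [0.506, -0.11]]
knob [ 0.54309342 -0.13456996] [ 0.54461638 -0.13709153]
[[0.50546675 0.06175869 0.012     ]] [[ 0.52480023 -0.02805847  0.028     ]] [[ 0.53658567 -0.13672981  0.063     ]]
[[0.51330188 0.05291735 0.012     ]] [[ 0.52645074 -0.02972188  0.028     ]] [[ 0.54287774 -0.13311431  0.063     ]]
top 0.88 [284.6, 278.6, 43.8, 32.9]
top 0.65 [209.1, 291.3, 47.0, 49.6]
top 0.58 [269.5, 219.6, 45.3, 24.1]
top 0.35 [452.1, 208.3, 17.6, 23.2]
side 0.97 [230.8, 159.7, 35.1, 25.4]
side 0.92 [291.1, 182.8, 20.5, 36.3]
side 0.87 [245.5, 199.4, 26.7, 31.7]
```

```bash
python3 - <<'E'
from h import *
F=np.array([.525,-.040,.192])
def loc(P,F):
    c,s=np.cos(F[2]),np.sin(F[2]);return (P[:,:2]-F[:2])@np.array([[c,-s],[s,c]])
print('stop top cam',loc(onz('top',uz([(45,207),(103,195),(138,375),(85,388)],4.4,(315,165)),.048),F).round(4).tolist())
print('stop side cam',loc(onz('side',uz([(218,165),(225,190),(115,215),(110,197)],3.2,(235,155)),.048),F).round(4).tolist())
print('pad top edge (z~.042) tip',loc(onz('top',uz([(325,210),(343,290)],4.4,(315,165)),.042),F).round(4).tolist())
print('ram front (z~.035?)',loc(onz('top',uz([(385,235)],4.4,(315,165)),.036),F).round(4).tolist())
def wire(im,n,p,w,l,z0,z1,s,o,col):
    for z in(z0,z1):
        Q=[[*fr(p,(a*w/2,b*l/2)),z] for a,b in((1,1),(1,-1),(-1,-1),(-1,1))]
        u=(proj(n,Q)-o+.5)*s-.5; cv2.polylines(im,[np.round(u).astype(int)],True,col,1)
for n,(x0,y0,x1,y1),s in(('top',(235,165,495,275),3),('side',(235,155,385,340),3.2)):
    im=cv2.resize(cv2.imread(f'pics/{n}0.png')[y0:y1,x0:x1],None,fx=s,fy=s,interpolation=cv2.INTER_CUBIC);o=np.array([x0,y0])
    wire(im,n,(.522,.2565,.035),.045,.09,0,.035,s,o,(0,255,0))
    wire(im,n,F,.16,.34,.012,.012,s,o,(0,0,255))
    k=[*fr(F,(0,-.0975)),F[2]]
    wire(im,n,k,.066,.066,.1,.1,s,o,(255,255,0))
    wire(im,n,k,.04,.012,.073,.073,s,o,(0,255,255))
    cv2.imwrite(f'pics/ov_{n}.png',im)
E
```

```text
stop top cam [[0.0421, 0.171], [0.0428, 0.1425], [-0.0454, 0.1426], [-0.0468, 0.1686]]
stop side cam [[0.0475, 0.1658], [0.0429, 0.1384], [-0.0459, 0.1469], [-0.0436, 0.1665]]
pad top edge (z~.042) tip [[0.0166, 0.0373], [-0.0233, 0.0368]]
ram front (z~.035?) [[-0.0002, 0.0098]]
```

View pics/ov_top.png

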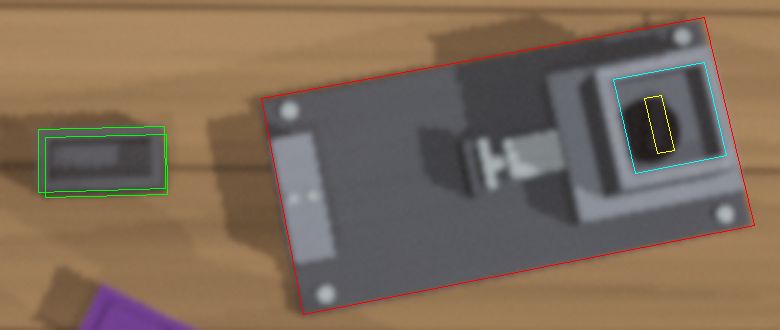

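View pics/ov_side.png

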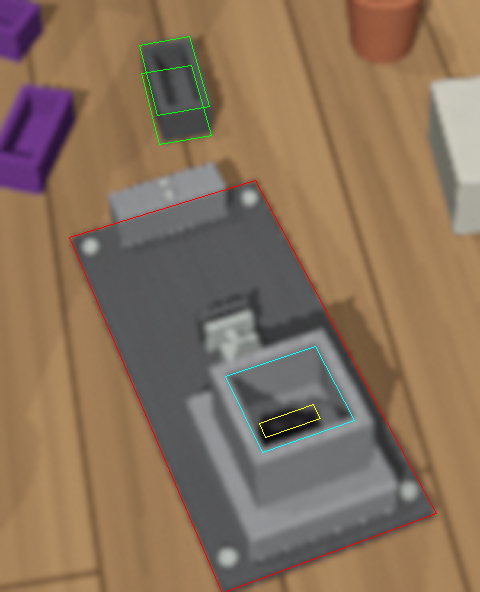

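```bash
cat >> h.py <<'E'
def yaw():
    s=robot.read_state();R=cv2.Rodrigues(s['orientation'])[0];y=R[:,1]
    return s,np.degrees(np.arctan2(y[1],y[0])),R
E
python3 - <<'E'
from h import *
s,a,R=yaw();print(R.round(3),a,s['t'])
E
```

```text
[[ 0.     0.437  0.899]
 [ 0.     0.899 -0.437]
 [-1.     0.     0.   ]] 64.05687084259141 1.4
```

>>> {"op": "play_rows", "data": {"plan": [{"slide":[0.87,-0.94,-0.3],"roll":-0.78,"fingers":0.6},{"slide":[0.87,-0.94,-0.3],"roll":-0.78,"fingers":0.6},{"slide":[0.87,-0.94,-0.3],"roll":-0.78,"fingers":0.6},{"slide":[0.87,-0.94,-0.3],"roll":-0.78,"fingers":0.6},{"slide":[0.87,-0.94,-0.3],"roll":-0.78,"fingers":0.6},{"slide":[0.87,-0.94,-0.3],"roll":-0.78,"fingers":0.6},{"slide":[0.87,-0.94,-0.3],"roll":-0.78,"fingers":0.6},{"slide":[0.87,-0.94,-0.3],"roll":-0.78,"fingers":0.6},{"slide":[0.87,-0.94,-0.3],"roll":-0.78,"fingers":0.6},{"slide":[0.87,-0.94,-0.3],"roll":-0.78,"fingers":0.6},{"slide":[0,0,0],"roll":0,"fingers":0.6},{"slide":[0,0,0],"roll":0,"fingers":0.6}]}}

```text
t: 2.9
tool_pos: [0.5233, 0.2577, 0.1287]
orientation: [1.188, 1.223, -1.188]
force: [-0.2, 1.0, -0.1]
opening: 0.0742
```

>>> {"op": "play_rows", "data": {"plan": [{"slide":[-0.04,-0.04,-0.9],"fingers":0.6},{"slide":[0,0,-0.9],"fingers":0.6},{"slide":[0,0,-0.9],"fingers":0.6},{"slide":[0,0,-0.8],"fingers":0.6},{"slide":[0,0,-0.4],"fingers":0.6},{"slide":[0,0,0],"fingers":0.6},{"slide":[0,0,0],"fingers":0.6}]}}

```text
$.plan[0]: bad value
```

>>> {"op": "play_rows", "data": {"plan": [{"fingers":-0.2},{"fingers":-0.2},{"fingers":-0.2},{"fingers":-0.2},{"fingers":-0.2},{"fingers":-0.2}], "squeeze": 25}}

```text
$.plan[0]: bad value
```

```bash
python3 - <<'E'
from h import *
s,a,R=yaw();print(a,s['t'],s['tool_pos'],s['opening'],s['force'],R[:,0])
im=snap('top','t1.png');cv2.imwrite('pics/t1z.png',cv2.resize(im[150:300,200:400,::-1],None,fx=4,fy=4))
E
```

```text
1.6896074353775274 2.9 [0.5232976  0.25774036 0.12868487] 0.07424764478631017 [-0.22513773  0.99988911 -0.05904548] [-3.14153699e-04  2.94574196e-04 -9.99999907e-01]
```

View pics/t1z.png

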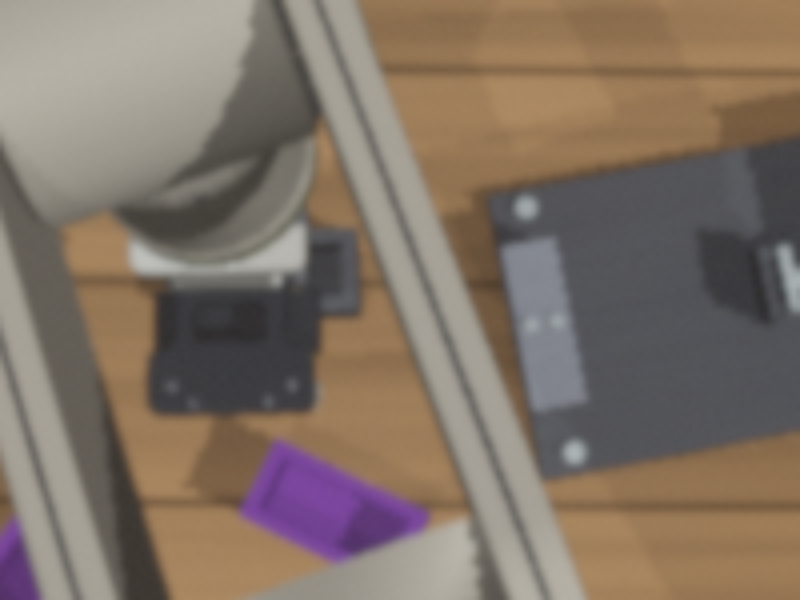

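>>> {"op": "play_rows", "data": {"plan": [{"slide":[-0.04,-0.04,-0.9],"roll":0,"fingers":0.4},{"slide":[0,0,-0.9],"roll":0,"fingers":0.4},{"slide":[0,0,-0.9],"roll":0,"fingers":0.4},{"slide":[0,0,-0.8],"roll":0,"fingers":0.4},{"slide":[0,0,-0.4],"roll":0,"fingers":0.4},{"slide":[0,0,0],"roll":0,"fingers":0.4},{"slide":[0,0,0],"roll":0,"fingers":0.4}]}}

```text
t: 3.82
tool_pos: [0.523, 0.257, 0.0129]
orientation: [1.189, 1.222, -1.186]
force: [0.9, -0.8, 0.6]
opening: 0.0652
```

>>> {"op": "play_rows", "data": {"plan": [{"slide":[0,0,0],"roll":0,"fingers":-0.2},{"slide":[0,0,0],"roll":0,"fingers":-0.2},{"slide":[0,0,0],"roll":0,"fingers":-0.2},{"slide":[0,0,0],"roll":0,"fingers":-0.2},{"slide":[0,0,0],"roll":0,"fingers":-0.2}], "squeeze": 25}}

```text
t: 4.45
tool_pos: [0.5227, 0.2565, 0.0122]
orientation: [1.188, 1.222, -1.187]
force: [-0.3, -0.2, 5.8]
opening: 0.0449
```

```bash
python3 - <<'E'
from h import *
s,a,R=yaw();print(a,s['t'],s['tool_pos'],s['opening'],s['force'],R[:,0])
E
```

```text
1.6548347960051466 4.45 [0.52269662 0.25645147 0.01221461] 0.04486357723061749 [-0.33996551 -0.22431616  5.77201352] [ 7.90254617e-04  2.45224897e-04 -9.99999658e-01]
```

>>> {"op": "play_rows", "data": {"plan": [{"slide":[0,0,0.5],"roll":0,"fingers":-0.2},{"slide":[0,0,0.8],"roll":0,"fingers":-0.2},{"slide":[0,0,0.9],"roll":0,"fingers":-0.2},{"slide":[0,0,0.6],"roll":0,"fingers":-0.2},{"slide":[0,0,0],"roll":0,"fingers":-0.2},{"slide":[-0.06,-0.87,0],"roll":0.15,"fingers":-0.2},{"slide":[-0.06,-0.87,0],"roll":0.15,"fingers":-0.2},{"slide":[-0.06,-0.87,0],"roll":0.15,"fingers":-0.2},{"slide":[-0.06,-0.87,0],"roll":0.15,"fingers":-0.2},{"slide":[-0.06,-0.87,0],"roll":0.15,"fingers":-0.2},{"slide":[-0.06,-0.87,0],"roll":0.14,"fingers":-0.2},{"slide":[-0.06,-0.87,0],"roll":0.14,"fingers":-0.2},{"slide":[-0.06,-0.87,0],"roll":0.14,"fingers":-0.2},{"slide":[0,0,0],"roll":0,"fingers":-0.2},{"slide":[0,0,0],"roll":0,"fingers":-0.2}]}}

```text
t: 6.32
tool_pos: [0.5072, 0.0478, 0.0947]
orientation: [1.067, 1.295, -1.068]
force: [0.1, 0.6, -3.8]
opening: 0.045
```

```bash
python3 - <<'E'
from h import *
s,a,R=yaw();print(a,s['t'],s['tool_pos'],s['opening'],s['force'],R[:,0])
im=snap('top','t2.png');cv2.imwrite('pics/t2z.png',cv2.resize(im[150:300,280:480,::-1],None,fx=4,fy=4))
im=snap('side','s2.png');cv2.imwrite('pics/s2z.png',cv2.resize(im[150:330,200:400,::-1],None,fx=3.3,fy=3.3))
E
```

```text
10.977204715953933 6.325 [0.50721226 0.04783683 0.09467899] 0.04503782680140432 [ 0.09065924  0.59508945 -3.8121911 ] [-1.54590756e-03  3.98559557e-04 -9.99998726e-01]
```

View pics/s2z.png

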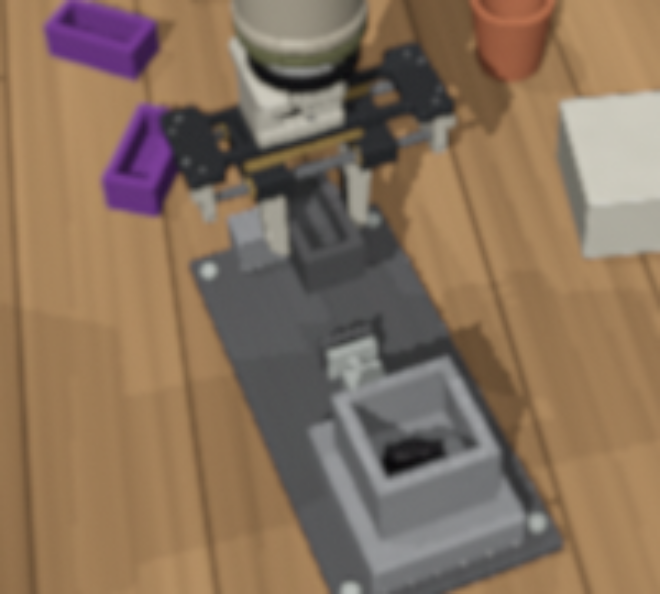

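View pics/t2z.png

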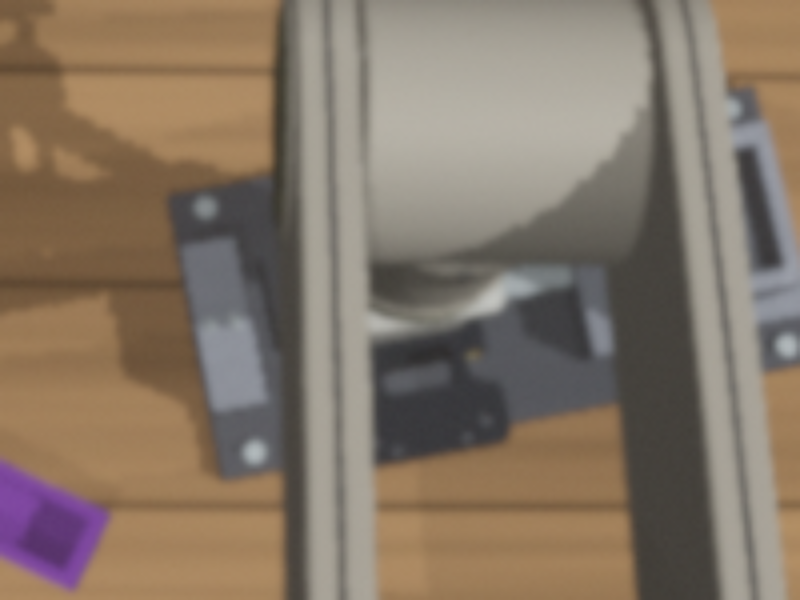

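>>> {"op": "play_rows", "data": {"plan": [{"slide":[0,0,-0.6],"roll":0,"fingers":-0.2},{"slide":[0,0,-0.6],"roll":0,"fingers":-0.2},{"slide":[0,0,0],"roll":0,"fingers":-0.2},{"slide":[0,0,0],"roll":0,"fingers":-0.2}]}}

```text
t: 6.92
tool_pos: [0.5076, 0.0476, 0.0593]
orientation: [1.066, 1.295, -1.067]
force: [-0.8, -0.0, -4.1]
opening: 0.0448
```

```bash
python3 - <<'E'
from h import *
s,a,R=yaw();p=s['tool_pos'];print(a,s['t'],p)
im=snap('side','s3.png')[:,:,::-1];o=np.array([250,180]);S=5
im=cv2.resize(im[180:290,250:370],None,fx=S,fy=S,interpolation=cv2.INTER_CUBIC)
def wire(c,w,l,zs,col):
    for z in zs:
        Q=[[*fr(c,(i*w/2,j*l/2)),z] for i,j in((1,1),(1,-1),(-1,-1),(-1,1))]
        cv2.polylines(im,[np.round((proj('side',Q)-o+.5)*S-.5).astype(int)],True,col,1)
b=p[2]-.0122
wire((p[0],p[1],np.radians(a)),.045,.09,(b,b+.035),(0,255,0))
F=np.array([.525,-.040,.192])
wire((*fr(F,(0,.156)),F[2]),.09,.027,(.012,.048),(0,0,255))
wire((*fr(F,(0,.035)),F[2]),.04,.004,(.014,.042),(255,255,0))
cv2.imwrite('pics/s3z.png',im)
E
```

```text
11.021769859983413 6.925 [0.5076216  0.04762534 0.05927817]
```

View pics/s3z.png

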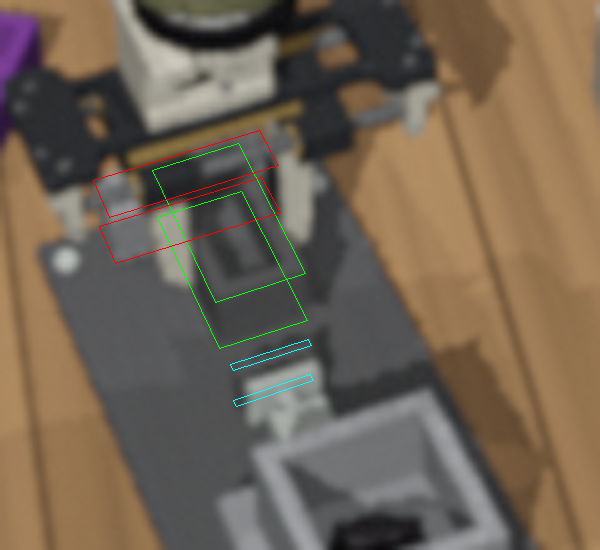

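>>> {"op": "play_rows", "data": {"plan": [{"slide":[0,0,-0.5],"roll":0,"fingers":-0.2},{"slide":[0,0,-0.4],"roll":0,"fingers":-0.2},{"slide":[0,0,-0.2],"roll":0,"fingers":-0.2},{"slide":[0,0,-0.05],"roll":0,"fingers":-0.2},{"slide":[0,0,0],"roll":0,"fingers":-0.2},{"slide":[0,0,0],"roll":0,"fingers":-0.2}]}}

```text
t: 7.72
tool_pos: [0.5083, 0.0476, 0.0256]
orientation: [1.067, 1.293, -1.066]
force: [0.1, -0.3, -4.1]
opening: 0.0451
```

>>> {"op": "play_rows", "data": {"plan": [{"slide":[0,0,-0.05],"roll":0,"fingers":-0.2},{"slide":[0,0,-0.04],"roll":0,"fingers":-0.2},{"slide":[0,0,0],"roll":0,"fingers":-0.2}]}}

```text
t: 8.1
tool_pos: [0.5084, 0.0475, 0.0242]
orientation: [1.067, 1.293, -1.066]
force: [-7.8, 0.0, 11.9]
opening: 0.0449
```

>>> {"op": "play_rows", "data": {"plan": [{"slide":[0,0,0.02],"roll":0,"fingers":0.2},{"slide":[0,0,0],"roll":0,"fingers":0.3},{"slide":[0,0,0],"roll":0,"fingers":0.4},{"slide":[0,0,0],"roll":0,"fingers":0.4},{"slide":[0,0,0.5],"roll":0,"fingers":0.4},{"slide":[0,0,1],"roll":0,"fingers":0.4},{"slide":[0,0,1],"roll":0,"fingers":0.4},{"slide":[0,0,1],"roll":0,"fingers":0},{"slide":[0,0,1],"roll":0,"fingers":0},{"slide":[0,0,1],"roll":0,"fingers":0},{"slide":[0,0,0],"roll":0,"fingers":-0.5},{"slide":[0,0,0],"roll":0,"fingers":-0.5}]}}

```text
t: 9.6
tool_pos: [0.5076, 0.0476, 0.1878]
orientation: [1.066, 1.294, -1.067]
force: [0.5, 0.6, 0.0]
opening: 0.031
```

```bash
python3 - <<'E'
from h import *
s,a,R=yaw();p=s['tool_pos'];print(a,s['t'],p,s['opening'])
im=snap('side','s4.png')[:,:,::-1]
cv2.imwrite('pics/s4z.png',cv2.resize(im[170:320,240:390],None,fx=4,fy=4,interpolation=cv2.INTER_CUBIC))
E
```

```text
11.014523103007024 9.6 [0.50762174 0.04755132 0.18779095] 0.030963839716346846
```

View pics/s4z.png

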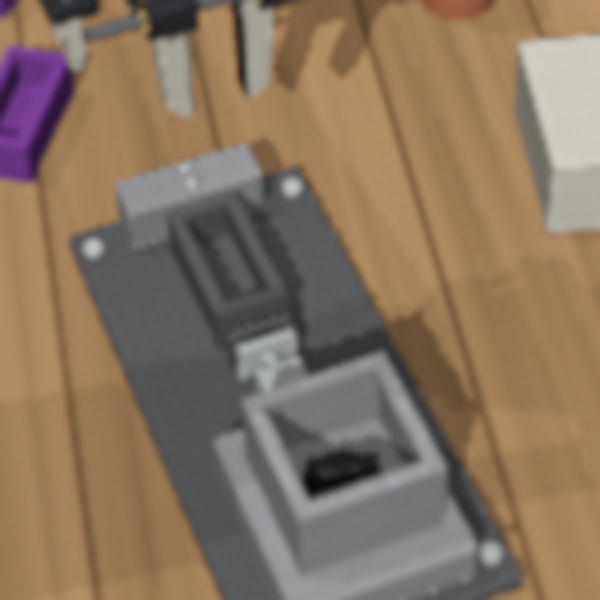

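The mould stands upright on the bed between the stop and the jaw pad, aligned with the bay. Next is the knob bar's angle.

```bash
python3 - <<'E'
from h import *
def bar(im,n,o,S,al,col,F=(.525,-.040,.192)):
    k=fr(F,(0,-.0975))
    th=F[2]-al
    Q=[[*fr((*k,th),(i*.02,j*.006)),.073] for i,j in((1,1),(1,-1),(-1,-1),(-1,1))]
    cv2.polylines(im,[np.round((proj(n,Q)-o+.5)*S-.5).astype(int)],True,col,1)
    Q=[[k[0]+.024*np.cos(t),k[1]+.024*np.sin(t),.05] for t in np.linspace(0,6.28,40)]
    cv2.polylines(im,[np.round((proj(n,Q)-o+.5)*S-.5).astype(int)],True,(90,0,90),1)
out=[]
for n,f,(x,y) in(('top','top0',(432,188)),('side','s4',(305,270))):
    im=cv2.imread(f'pics/{f}.png')[y:y+36,x:x+40]
    im=cv2.resize(im,None,fx=10,fy=10,interpolation=cv2.INTER_CUBIC)
    im=np.clip(im.astype(float)*3.5-20,0,255).astype(np.uint8)
    b=im.copy()
    for al,c in((0,(0,255,0)),(.4,(0,0,255))): bar(b,n,np.array([x,y]),10,al,c)
    out.append(np.hstack([im,b]))
cv2.imwrite('pics/k.png',cv2.resize(np.vstack(out),None,fx=.8,fy=.8))
E
```

```text
(no output)
```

View pics/k.png

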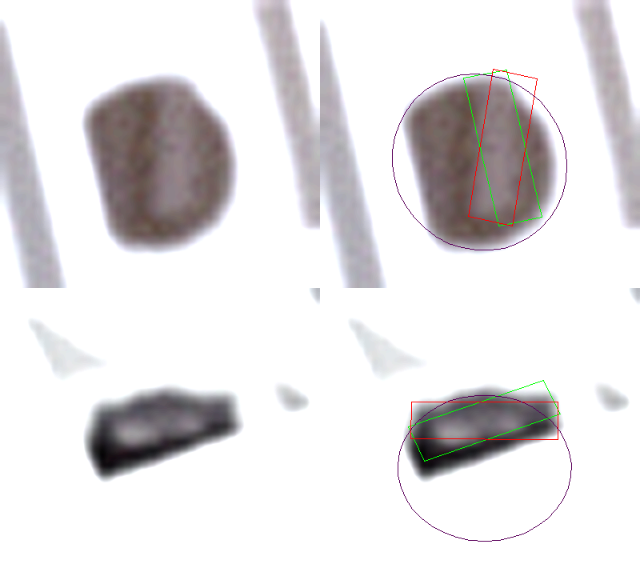

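>>> {"op": "play_rows", "data": {"plan": [{"slide":[0.12,-0.61,0],"roll":0.91,"fingers":-0.61},{"slide":[0.12,-0.61,0],"roll":0.91,"fingers":-0.61},{"slide":[0.12,-0.61,0],"roll":0.91,"fingers":-0.61},{"slide":[0.12,-0.61,0],"roll":0.91,"fingers":-0.61},{"slide":[0.12,-0.61,0],"roll":0.91,"fingers":-0.61},{"slide":[0.12,-0.61,0],"roll":0.91,"fingers":-0.61},{"slide":[0.12,-0.61,0],"roll":0.91,"fingers":-0.61},{"slide":[0.12,-0.61,0],"roll":0.91,"fingers":-0.61},{"slide":[0.12,-0.61,0],"roll":0.91,"fingers":-0.61},{"slide":[0.12,-0.61,0],"roll":0.91,"fingers":-0.61},{"slide":[0,0,-0.8],"roll":0,"fingers":-0.61},{"slide":[0,0,-0.8],"roll":0,"fingers":-0.61},{"slide":[0,0,-0.7],"roll":0,"fingers":-0.61},{"slide":[0,0,0],"roll":0,"fingers":-0.61},{"slide":[0,0,0],"roll":0,"fingers":-0.61}]}}

```text
t: 11.52
tool_pos: [0.5438, -0.1354, 0.1191]
orientation: [0.085, 1.57, -0.085]
force: [0.2, 0.1, 0.4]
opening: 0.0178
```

```bash
cat > look.py <<'E'
from h import *
import sys
s,a,R=yaw();p=s['tool_pos'];print(a,s['t'],p,s['opening'],s['force'],s['wrist_torque'],s['q'][5])
t=sys.argv[1]
im=snap('side',f's{t}.png')[:,:,::-1]
u=proj('side',[p])[0];print('tcp px',u)
im=cv2.resize(im[210:320,260:390],None,fx=6,fy=5.4,interpolation=cv2.INTER_CUBIC)
cv2.imwrite(f'pics/s{t}z.png',im)
E
python3 look.py 5
```

```text
83.8159455796497 11.525 [ 0.54376716 -0.13540617  0.11910981] 0.017800139878910336 [0.15572242 0.08517679 0.41466338] [ 0.05374211 -0.01443241 -0.07264949] -1.798404375955479
tcp px [325.04726652 273.61300395]
```

View pics/s5z.png

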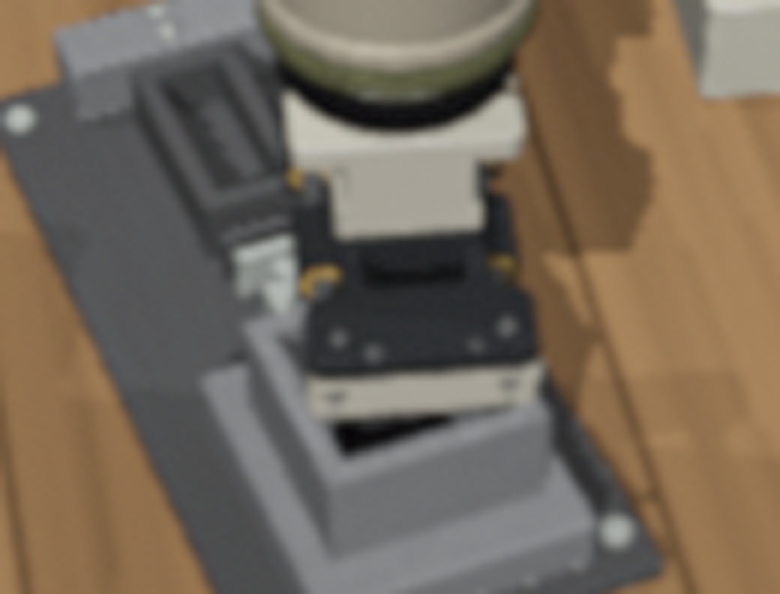

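>>> {"op": "play_rows", "data": {"plan": [{"slide":[0,0.03,-0.4],"roll":0,"fingers":-0.61},{"slide":[0,0,-0.3],"roll":0,"fingers":-0.61},{"slide":[0,0,-0.2],"roll":0,"fingers":-0.61},{"slide":[0,0,-0.2],"roll":0,"fingers":-0.61},{"slide":[0,0,-0.2],"roll":0,"fingers":-0.61},{"slide":[0,0,0],"roll":0,"fingers":-0.61}]}}

```text
t: 12.32
tool_pos: [0.5435, -0.1344, 0.0794]
orientation: [0.085, 1.57, -0.085]
force: [-0.0, -0.4, 0.1]
opening: 0.0182
```

>>> {"op": "play_rows", "data": {"plan": [{"slide":[0,0,-0.14],"roll":0,"fingers":-0.61},{"slide":[0,0,-0.1],"roll":0,"fingers":-0.61},{"slide":[0,0,0],"roll":0,"fingers":-0.61}]}}

```text
t: 12.7
tool_pos: [0.5437, -0.1343, 0.0726]
orientation: [0.085, 1.569, -0.084]
force: [0.3, 1.3, -0.1]
opening: 0.0181
```

>>> {"op": "play_rows", "data": {"plan": [{"slide":[0,0,-0.1],"roll":0,"fingers":-0.61},{"slide":[0,0,-0.1],"roll":0,"fingers":-0.61},{"slide":[0,0,0],"roll":0,"fingers":-0.61}]}}

```text
t: 13.08
tool_pos: [0.5437, -0.1343, 0.0665]
orientation: [0.085, 1.569, -0.084]
force: [1.1, 1.7, -1.2]
opening: 0.0184
```

>>> {"op": "play_rows", "data": {"plan": [{"slide":[0,0,-0.1],"roll":0,"fingers":-0.61},{"slide":[0,0,-0.1],"roll":0,"fingers":-0.61},{"slide":[0,0,-0.08],"roll":0,"fingers":-0.61},{"slide":[0,0,0],"roll":0,"fingers":-0.61}]}}

```text
t: 13.58
tool_pos: [0.5438, -0.1343, 0.0581]
orientation: [0.085, 1.569, -0.084]
force: [2.5, 3.0, -1.3]
opening: 0.0183
```

```bash
python3 - <<'E'
from h import *
s,a,R=yaw();print(a,s['wrist_torque'],s['force'])
E
```

```text
83.82320228748911 [ 0.64611604 -0.41646625  0.01543358] [ 2.49933448  3.02149703 -1.3113077 ]
```

>>> {"op": "play_rows", "data": {"plan": [{"slide":[0,0,0],"roll":0,"fingers":-1},{"slide":[0,0,0],"roll":0,"fingers":-1},{"slide":[0,0,0],"roll":0,"fingers":-1}], "squeeze": 10}}

```text
t: 13.95
tool_pos: [0.5441, -0.1316, 0.058]
orientation: [0.088, 1.569, -0.081]
force: [3.2, 15.0, 0.5]
opening: 0.0118
```

```bash
python3 - <<'E'
from h import *
s,a,R=yaw();print(a,s['wrist_torque'],s['force'],s['tool_pos'],s['opening'])
E
```

```text
83.86464848917542 [ 2.88111587 -0.62298566  0.14078691] [ 3.15636212 15.02741149  0.46576595] [ 0.54408494 -0.13156901  0.05804582] 0.011785535884406171
```

>>> {"op": "play_rows", "data": {"plan": [{"slide":[0.02,0.09,0],"roll":0,"fingers":-1},{"slide":[0,0,0],"roll":0,"fingers":-1},{"slide":[0,0,0],"roll":0,"fingers":-1}], "squeeze": 60}}

```text
t: 14.32
tool_pos: [0.5442, -0.1314, 0.0581]
orientation: [0.085, 1.57, -0.084]
force: [0.9, 5.7, -0.9]
opening: 0.0109
```

```bash
cat > st.py <<'E'
from h import *
s,a,R=yaw();print('yaw %.2f t %.2f'%(a,s['t']),'wt',s['wrist_torque'].round(3),'f',s['force'].round(2),'p',s['tool_pos'].round(4),'o %.4f'%s['opening'],'q6 %.3f tau6 %.3f'%(s['q'][5],s['joint_torque'][5]))
E
python3 st.py
```

```text
yaw 83.82 t 14.32 wt [ 1.121 -0.118  0.177] f [ 0.88  5.72 -0.94] p [ 0.5442 -0.1314  0.0581] o 0.0109 q6 -1.792 tau6 0.159
```

>>> {"op": "play_rows", "data": {"plan": [{"slide":[0,0.03,0],"roll":-0.4,"fingers":-1},{"slide":[0,0,0],"roll":-0.4,"fingers":-1},{"slide":[0,0,0],"roll":-0.4,"fingers":-1},{"slide":[0,0,0],"roll":-0.4,"fingers":-1}]}}

```text
t: 14.82
tool_pos: [0.5441, -0.1314, 0.058]
orientation: [0.261, 1.555, -0.262]
force: [1.4, 1.3, -2.4]
opening: 0.0113
```

```bash
python3 st.py
```

```text
yaw 70.90 t 14.82 wt [ 0.356 -0.099  0.304] f [ 1.43  1.31 -2.37] p [ 0.5441 -0.1314  0.058 ] o 0.0113 q6 -1.565 tau6 -0.687
```

>>> {"op": "play_rows", "data": {"plan": [{"slide":[0,0,0],"roll":-0.5,"fingers":-1},{"slide":[0,0,0],"roll":-0.5,"fingers":-1},{"slide":[0,0,0],"roll":-0.5,"fingers":-1},{"slide":[0,0,0],"roll":-0.5,"fingers":-1},{"slide":[0,0,0],"roll":-0.5,"fingers":-1}]}}

```text
t: 15.45
tool_pos: [0.5441, -0.1317, 0.0581]
orientation: [0.534, 1.504, -0.535]
force: [-0.1, 0.2, -1.8]
opening: 0.0117
```

```bash
python3 st.py
```

```text
yaw 50.87 t 15.45 wt [0.11  0.009 0.266] f [-0.1   0.16 -1.75] p [ 0.5441 -0.1317  0.0581] o 0.0117 q6 -1.216 tau6 -0.918
```

>>> {"op": "play_rows", "data": {"plan": [{"slide":[0,0,0],"roll":-0.5,"fingers":-1},{"slide":[0,0,0],"roll":-0.5,"fingers":-1},{"slide":[0,0,0],"roll":-0.5,"fingers":-1},{"slide":[0,0,0],"roll":-0.5,"fingers":-1},{"slide":[0,0,0],"roll":-0.5,"fingers":-1}]}}

```text
t: 16.08
tool_pos: [0.5438, -0.1319, 0.0581]
orientation: [0.803, 1.418, -0.805]
force: [-0.7, 0.5, -0.4]
opening: 0.0114
```

```bash
python3 st.py; python3 look.py 6
```

```text
yaw 30.87 t 16.07 wt [-0.039  0.214  0.274] f [-0.65  0.52 -0.36] p [ 0.5438 -0.1319  0.0581] o 0.0114 q6 -0.867 tau6 -0.917
30.87216508339088 16.075 [ 0.54384775 -0.13188481  0.05806699] 0.011436348867285716 [-0.65201373  0.51605226 -0.35654004] [-0.03915376  0.21423928  0.27393393] -0.8668989185958267
tcp px [324.8266732  288.42160987]
```

View pics/s6z.png

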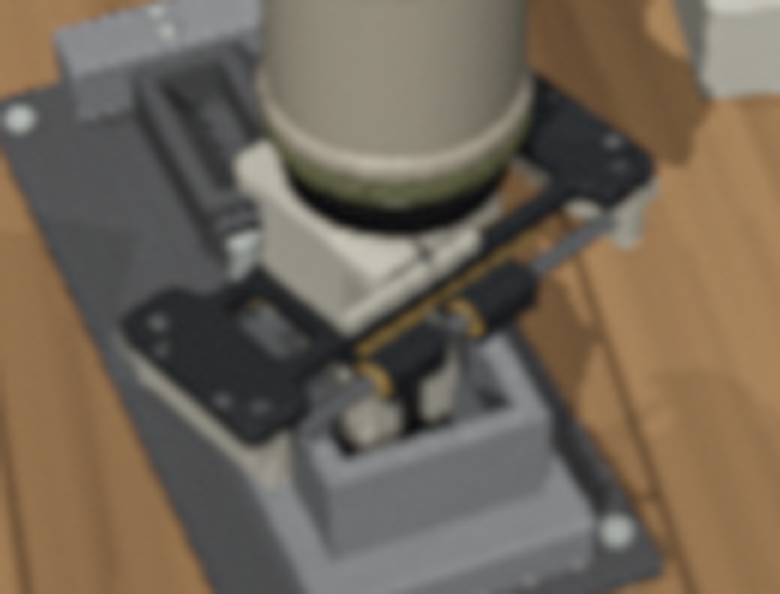

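>>> {"op": "play_rows", "data": {"plan": [{"slide":[0,0,0],"roll":-0.5,"fingers":-1},{"slide":[0,0,0],"roll":-0.5,"fingers":-1},{"slide":[0,0,0],"roll":-0.5,"fingers":-1}]}}

```text
t: 16.5
tool_pos: [0.5437, -0.1319, 0.0581]
orientation: [0.961, 1.348, -0.964]
force: [-2.5, -1.4, -0.5]
opening: 0.0117
```

```bash
python3 st.py
```

```text
yaw 18.94 t 16.50 wt [-0.246  0.425  0.252] f [-2.51 -1.39 -0.52] p [ 0.5437 -0.1319  0.0581] o 0.0117 q6 -0.659 tau6 -0.897
```

>>> {"op": "play_rows", "data": {"plan": [{"slide":[0,0,0],"roll":-0.5,"fingers":-1},{"slide":[0,0,0],"roll":-0.5,"fingers":-1},{"slide":[0,0,0],"roll":-0.5,"fingers":-1}]}}

```text
t: 16.88
tool_pos: [0.5435, -0.1319, 0.058]
orientation: [1.118, 1.265, -1.121]
force: [-2.6, -0.6, -0.6]
opening: 0.0116
```

```bash
python3 st.py; python3 look.py 7
```

```text
yaw 6.94 t 16.88 wt [-0.281  0.536  0.263] f [-2.55 -0.62 -0.55] p [ 0.5435 -0.1319  0.058 ] o 0.0116 q6 -0.449 tau6 -0.897
6.940142171007209 16.875 [ 0.54354224 -0.13194485  0.05804769] 0.011579078559449028 [-2.55491923 -0.61651719 -0.55043275] [-0.28122499  0.5357317   0.26347513] -0.4491921437492578
tcp px [324.6963794  288.47214267]
```

View pics/s7z.png

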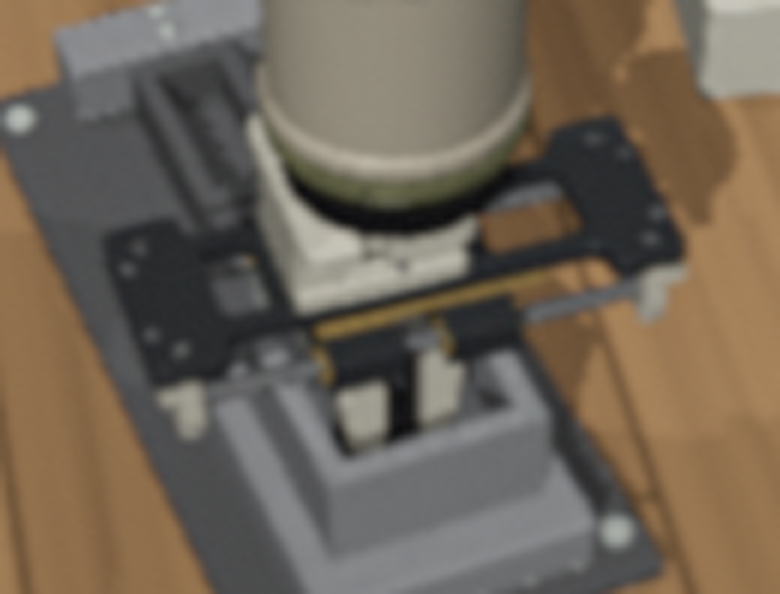

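>>> {"op": "play_rows", "data": {"plan": [{"slide":[0,0,0],"roll":-0.33,"fingers":-1},{"slide":[0,0,0],"roll":-0.33,"fingers":-1},{"slide":[0,0,0],"roll":-0.33,"fingers":-1}]}}

```text
t: 17.3
tool_pos: [0.5435, -0.132, 0.0581]
orientation: [1.219, 1.202, -1.223]
force: [-3.9, -2.9, 0.1]
opening: 0.0119
```

```bash
python3 st.py
```

```text
yaw -0.88 t 17.30 wt [-0.412  0.65   0.271] f [-3.91 -2.89  0.13] p [ 0.5435 -0.132   0.0581] o 0.0119 q6 -0.313 tau6 -0.502
```

>>> {"op": "play_rows", "data": {"plan": [{"slide":[0,0,0],"roll":-0.33,"fingers":-1},{"slide":[0,0,0],"roll":-0.33,"fingers":-1},{"slide":[0,0,0],"roll":-0.33,"fingers":-1}]}}

```text
t: 17.68
tool_pos: [0.5434, -0.1319, 0.058]
orientation: [1.319, 1.133, -1.324]
force: [-4.7, -1.9, 0.5]
opening: 0.0115
```

```bash
python3 st.py
```

```text
yaw -8.80 t 17.68 wt [-0.427  0.858  0.318] f [-4.72 -1.9   0.53] p [ 0.5434 -0.1319  0.058 ] o 0.0115 q6 -0.174 tau6 -0.501
```

>>> {"op": "play_rows", "data": {"plan": [{"slide":[0,0,0],"roll":-0.3,"fingers":-1},{"slide":[0,0,0],"roll":-0.3,"fingers":-1},{"slide":[0,0,0],"roll":-0.3,"fingers":-1}]}}

```text
t: 18.05
tool_pos: [0.5433, -0.132, 0.0581]
orientation: [1.41, 1.065, -1.414]
force: [-4.7, -2.2, 1.4]
opening: 0.0115
```

```bash
python3 st.py; python3 look.py 8
```

```text
yaw -15.99 t 18.05 wt [-0.406  0.944  0.282] f [-4.67 -2.16  1.41] p [ 0.5433 -0.132   0.0581] o 0.0115 q6 -0.049 tau6 -0.432
-15.993962472818449 18.05 [ 0.54326476 -0.13195631  0.05805467] 0.011533332469072666 [-4.67020957 -2.15755326  1.40526803] [-0.40599919  0.94380102  0.28234793] -0.048920874114943835
tcp px [324.57409754 288.49578609]
```

View pics/s8z.png

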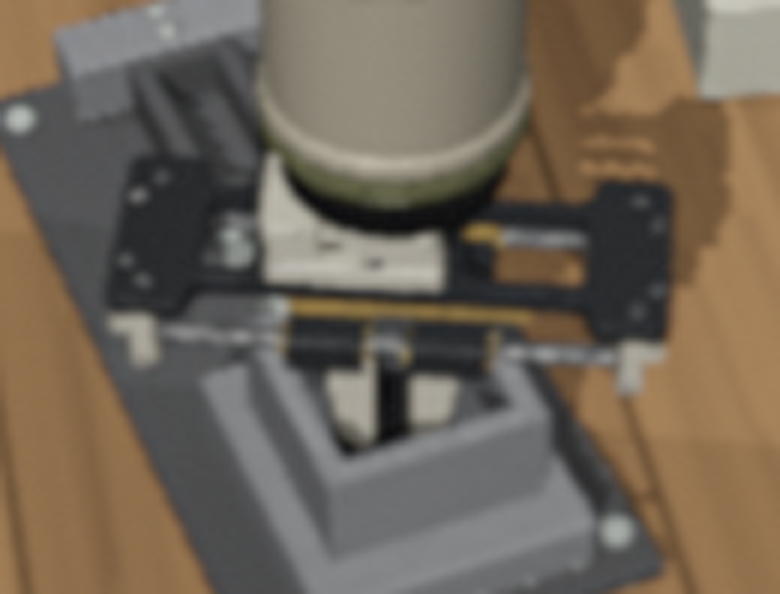

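>>> {"op": "play_rows", "data": {"plan": [{"slide":[-0.02,0,0],"roll":-0.25,"fingers":-1},{"slide":[0,0,0],"roll":-0.25,"fingers":-1}]}}

```text
t: 18.35
tool_pos: [0.5432, -0.1318, 0.0581]
orientation: [1.461, 1.022, -1.464]
force: [-3.0, -4.6, -2.8]
opening: 0.0113
```

```bash
python3 st.py
```

```text
yaw -20.10 t 18.35 wt [-0.916  0.755  0.26 ] f [-2.99 -4.61 -2.78] p [ 0.5432 -0.1318  0.0581] o 0.0113 q6 0.023 tau6 -0.394
```

>>> {"op": "play_rows", "data": {"plan": [{"slide":[0,0,0],"roll":-0.25,"fingers":-1},{"slide":[0,0,0],"roll":-0.25,"fingers":-1}]}}

```text
t: 18.6
tool_pos: [0.5431, -0.1319, 0.0581]
orientation: [1.51, 0.98, -1.514]
force: [-3.9, -4.2, -1.5]
opening: 0.0113
```

```bash
python3 st.py
```

```text
yaw -24.11 t 18.60 wt [-0.855  0.75   0.288] f [-3.86 -4.24 -1.5 ] p [ 0.5431 -0.1319  0.0581] o 0.0113 q6 0.093 tau6 -0.318
```

>>> {"op": "play_rows", "data": {"plan": [{"slide":[-0.01,0,0],"roll":-0.25,"fingers":-1},{"slide":[0,0,0],"roll":-0.25,"fingers":-1}]}}

```text
t: 18.85
tool_pos: [0.5431, -0.1318, 0.0581]
orientation: [1.559, 0.935, -1.562]
force: [-2.1, -5.1, -2.4]
opening: 0.0113
```

```bash
python3 st.py
```

```text
yaw -28.11 t 18.85 wt [-0.925  0.544  0.314] f [-2.1  -5.11 -2.44] p [ 0.5431 -0.1318  0.0581] o 0.0113 q6 0.162 tau6 -0.290
```

>>> {"op": "play_rows", "data": {"plan": [{"slide":[0,-0.02,0],"roll":-0.25,"fingers":-1},{"slide":[0,0,0],"roll":-0.25,"fingers":-1}]}}

```text
t: 19.1
tool_pos: [0.5431, -0.1319, 0.0581]
orientation: [1.608, 0.89, -1.61]
force: [-2.4, -4.4, -2.9]
opening: 0.0113
```

```bash
python3 st.py
```

```text
yaw -32.14 t 19.10 wt [-0.68   0.745  0.347] f [-2.42 -4.41 -2.94] p [ 0.5431 -0.1319  0.0581] o 0.0113 q6 0.232 tau6 -0.275
```

>>> {"op": "play_rows", "data": {"plan": [{"slide":[0,0,0],"roll":-0.25,"fingers":-1},{"slide":[0,0,0],"roll":-0.25,"fingers":-1}]}}

```text
t: 19.35
tool_pos: [0.543, -0.1318, 0.0581]
orientation: [1.656, 0.842, -1.658]
force: [-4.3, -4.2, -2.9]
opening: 0.0116
```

```bash
python3 st.py;python3 look.py 9
```

```text
yaw -36.14 t 19.35 wt [-0.723  0.896  0.404] f [-4.26 -4.16 -2.92] p [ 0.543  -0.1318  0.0581] o 0.0116 q6 0.302 tau6 -0.212
-36.13782513680812 19.35 [ 0.54303259 -0.13180378  0.05810385] 0.011579940364962472 [-4.25836643 -4.16468995 -2.91817721] [-0.72307569  0.89554497  0.40403822] 0.30154947904988766
tcp px [324.45703661 288.44419279]
```

View pics/s9z.png

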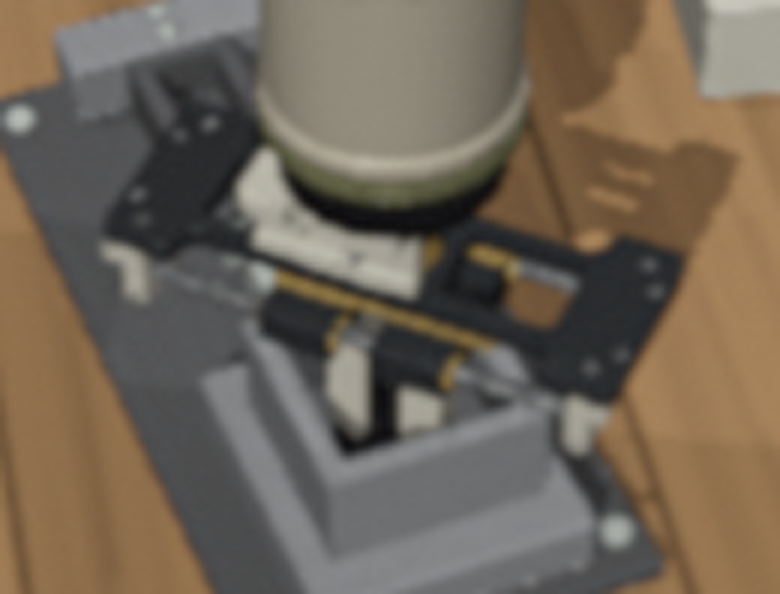

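>>> {"op": "play_rows", "data": {"plan": [{"slide":[0,0,0],"roll":-0.19,"fingers":-1}]}}

```text
t: 19.52
tool_pos: [0.543, -0.1318, 0.0581]
orientation: [1.673, 0.824, -1.675]
force: [-4.6, -3.1, -2.8]
opening: 0.0113
```

```bash
python3 st.py
```

```text
yaw -37.62 t 19.52 wt [-0.741  0.867  0.37 ] f [-4.59 -3.09 -2.77] p [ 0.543  -0.1318  0.0581] o 0.0113 q6 0.327 tau6 -0.199
```

>>> {"op": "play_rows", "data": {"plan": [{"slide":[0,0,0],"roll":-0.15,"fingers":-1}]}}

```text
t: 19.65
tool_pos: [0.543, -0.1318, 0.0581]
orientation: [1.687, 0.809, -1.69]
force: [-3.8, -4.1, -2.0]
opening: 0.0116
```

```bash
python3 st.py
```

```text
yaw -38.83 t 19.65 wt [-0.784  0.876  0.455] f [-3.81 -4.1  -2.  ] p [ 0.543  -0.1318  0.0581] o 0.0116 q6 0.349 tau6 0.089
```

>>> {"op": "play_rows", "data": {"plan": [{"slide":[0,0,0],"roll":0,"fingers":-0.6},{"slide":[0,0,0],"roll":0,"fingers":-0.6},{"slide":[0,0,0],"roll":0,"fingers":-0.6},{"slide":[0,0,0.2],"roll":0,"fingers":-0.6},{"slide":[0,0,0.4],"roll":0,"fingers":-0.6},{"slide":[0,0,0.6],"roll":0,"fingers":-0.6},{"slide":[0,0,0.8],"roll":0,"fingers":-0.6},{"slide":[0,0,1],"roll":0,"fingers":-0.6},{"slide":[0,0,1],"roll":0,"fingers":-0.6},{"slide":[0,0,1],"roll":0,"fingers":-0.6},{"slide":[-0.8,-0.4,0.6],"roll":0,"fingers":-0.6},{"slide":[-0.8,-0.8,0.3],"roll":0,"fingers":-0.6},{"slide":[-0.8,-0.8,0],"roll":0,"fingers":-0.6},{"slide":[-0.8,-0.8,0],"roll":0,"fingers":-0.6},{"slide":[0,-0.8,0],"roll":0,"fingers":-0.6},{"slide":[0,-0.8,0],"roll":0,"fingers":-0.6},{"slide":[0,0,0],"roll":0,"fingers":-0.6}]}}

```text
t: 21.78
tool_pos: [0.4475, -0.2648, 0.2368]
orientation: [1.689, 0.807, -1.688]
force: [0.2, 0.3, -0.0]
opening: 0.0188
```

```bash
python3 st.py; python3 - <<'E'
from h import *
for n,(x0,y0,x1,y1) in(('top',(310,165,490,275)),('side',(250,190,370,310))):
    im=snap(n,f'{n}10.png')[:,:,::-1]
    S=4.4;o=np.array([x0,y0]);im=cv2.resize(im[y0:y1,x0:x1],None,fx=S,fy=S,interpolation=cv2.INTER_CUBIC)
    cv2.imwrite(f'pics/{n}10z.png',im)
E
```

```text
yaw -38.86 t 21.77 wt [-0.094  0.113  0.013] f [ 0.18  0.3  -0.01] p [ 0.4475 -0.2648  0.2368] o 0.0188 q6 0.045 tau6 -0.407
```

View pics/top10z.png

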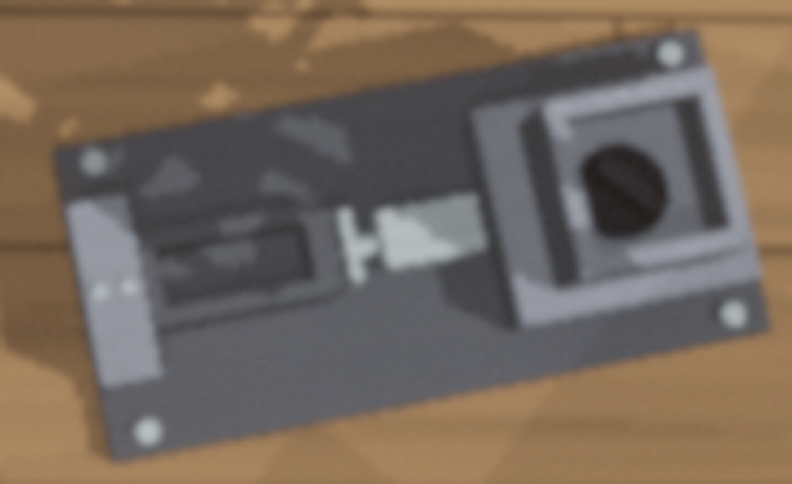

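View pics/side10z.png

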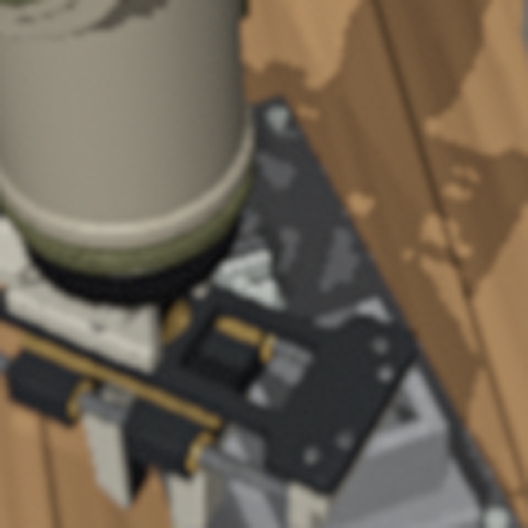

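```bash
python3 -c "
from plant import robot
print(robot.close_job())"
```

```text
the job is handed in; nothing more can be done
None
```

I placed the dark steel mould on the bed, tightened the jaw with the knob, let go and backed the arm off. The job is handed in at about t = 22 s; no verdict comes back.

- **Placing:** The mould was set down about 7 mm short of the stop, in line with the bay. The fingers were well clear of it before I turned the knob.
- **Turning:** The fingers went into the guard box with no noticeable force and gripped the bar. I turned the knob about 123° clockwise. Wrist torque was about 0.265 N m turning free. It climbed over the last 10 to 15° at about the rate expected once the mould meets the stop.
- **Jaw force:** I estimate about 19 N, give or take 3 N or so. This is inferred from torque and angle, not measured directly. Single torque readings were noisy: the last three were 0.404, 0.370 and 0.455 N m, or about 17, 13 and 24 N. The 19 N comes from combining them with the turn angle.
- **Last checks:** The final top picture shows the mould flush with the stop, parallel to the fixture within about 1°, and the pad against it. The arm blocked the side view, so the top view is the only check on that. The arm is free, with about zero force on the tool. I did not measure the bystanders again, but no move went near them.
- **Disagreement:** The knob turned out about 3 mm further towards +y than I had measured from the pictures. I corrected this from the force reading once the bar was gripped.

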